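# Swing the lantern base square against the batten

## Robot

A 6-joint arm with a two-finger parallel gripper is mounted at the origin on the work surface. World frame = base frame: x ahead of the robot, y to its left, z up, the work surface at z = 0. Lengths are in mm, angles in rad, forces in N, time in s.
With the tool pointing down it reaches from about 425 to 925 mm from the base axis. Payload 12.5 kg.
Tool frame: the origin (TCP) lies midway between the tips of the shut fingers; the grasp point (between the pads) lies 19 mm behind it; z points along the fingers, y is the line along which they close (so a half turn about z gives the same grasp; the last joint's range is limited). The gripper opens to 85 mm and grips with 20 to 120 N. Pads are 22 mm wide; open, the fingers measure 114 mm over their backs; the gripper's body (76 mm by 85 mm) begins 54 mm behind the grasp point. The pads swing forward as they close: fully open they stand 13 mm farther back than shut.
Start: joints at [-1.415, 0.491, 1.559, -0, 1.092, -0.106], TCP at [161.785, -603.716, 210.127] pointing down, gripper open.
Joint ranges: [-3.1, 3.1], [-0.84, 2.19], [0.05, 2.79], [-1.13, 4.28], [0.06, 2.93], [-2.69, 2.69]. Speed limits (rad/s): [2.22, 2.22, 2.79, 3.14, 3.14, 3.14].

## Interface

Orientations are given as a rotation vector (axis times angle).
In Python, from workcell import robot, snapshot, calibration, spotter gives the robot as it stands. The module is installed in compiled form; this text tells all that it offers.
- The arm moves only by the tool move_arm, never from a script. Its argument "rows" is a list of rows, each an object of numbers: "dx", "dy", "dz": the shift along the tool's x, y, z normalised to -1 to 1, where 1 is 100 cm; "wx", "wy", "wz": the turn, a rotation vector about the tool's x, y, z normalised to -1 to 1, where 1 is 45 degrees; "claw": the opening, from 0 (shut) to 1 (fully open). In form: [{"dx": .., "dy": .., "dz": .., "wx": .., "wy": .., "wz": .., "claw": ..}, ...]. A call has 1 to 12 rows; each row is the pose to reach, as a shift and turn from the pose commanded when the call began, along the tool's axes at that moment; what a row does not reach only later rows make up. A row lasts 1/10 s, in which the tool goes at most 50 mm and 8.59 degrees, less where a joint would pass 70% of its speed; a pose out of reach is approached as far as the arm can. A call with a number of a shift or a turn outside -1 to 1 is refused whole. A call with a gripper value outside its range is refused whole. The fingers move at their own pace and stop on an object; "grip_force" is the grip in N (left out, the last holds). Time passes only in rows, so rows that repeat a pose let the fingers close. It gives the time, the measured TCP pose, the force, the opening and the grip force at its end, in the units of the state.
- robot.sense(): the state, without advancing time (a new reading comes with each control period).
- snapshot(name): name is "scene" or "top" or "wrist"; returns the picture (384x512x3 uint8, red, green, blue); there is no depth.
- calibration(name): a dict with "vfov" (degrees; the focal length in pixels is half the picture's height over the tangent of half this angle, whatever the lens; pixels are square), "cx", "cy" (the principal point, pixels), "position" and "rotation" of the camera in the world; the wrist camera has in their place "tool_from_camera" (4x4, takes a point from camera to tool coordinates, whose origin is the TCP and whose axes are the flange's). Camera axes: x right, y down, z forward; pixel columns grow to the right and rows downward; lengths in mm; the calibration is good to about 2 mm. A picture is of the moment at which its call begins: read the wrist's pose just before it. calibration takes no time and is no camera call.
- robot.job_done(): hands the job in; it is judged then, once.
Trained networks look in the newest picture that a camera, given by its name, has taken for a name from the list of things; names that differ only in an ending like _2 or _b are one class to them, and where a whole thing is asked for, a point or a joint stands for the part that bears it (a point fixed in the world has none). Each returns a list of dicts, best first, with "confidence" (0 to 1); they miss things now and then, are a little off and sometimes report something else, mostly with a low value. They report only what shows in the picture. A call takes as long as a camera call. They do not tell look-alikes from the thing itself.
- spotter.trace(query, camera): "mask" (384x512 bool, what is visible of it).
- spotter.landmark_of(query, camera): "point" ([x, y, z] in mm, in world coordinates, good to about 4 mm: a listed point, or the origin of a listed thing).
The state is a dict: "time_s": time; "joints": joint angles; "joint_vel": joint speeds; "joint_torque": joint torques, N m; "ee_pos": TCP position; "tcp_rot": TCP orientation; "wrist_force": force on the tool from outside, world axes, zero at the start; "wrist_torque": the same for the moment, N m; "width": finger opening in mm; "grasp_force": force on a finger pad.
Only numpy, scipy, OpenCV 4.12 (cv2) and the standard library are available. Lean on these libraries where they do the work, as an engineer would, in place of code of your own. Each camera call takes 0.05 s, during which the arm holds its last target. There are 200 camera calls.

## Task

The notched wooden lantern base on the white work board lies askew, with one notched corner at the steel dowel. Push at its opposite corner to swing it round about the dowel, flat on the board, until its long edge lies along the wooden batten, its notch never leaving the dowel; then back away. Leave the amber glue jar standing where it is.

Things in the scene. Friction and masses are not known exactly. Their poses are not given: they have to be found in the camera images.
- board: White board 310 x 330 mm, top 12 mm above the bench, fixed. Origin: on the axis of its steel dowel (14 mm thick, 40 mm tall above the board), at bench height. A fixed wooden batten, 20 mm high, runs along the board's x axis, x = 25 to 195 mm, y = 10 to 32 mm, its straight face for the base at y = +10. Board spans x -110 to 200, y -240 to 90. A screwdriver lies beyond the batten.
- plate: Lantern base: loose flat hardwood plate 140 x 110 x 18 mm, 0.2 kg, 16 mm square notches in its 4 corners, brass disc in the middle. Origin: underside, where the dowel's axis lies in its notch (1 mm play). It spans x = -8 to 132 mm (long way), y = -102 to +8; the +8 edge goes to the batten. Home: axes parallel to the board's. Starts turned 26 to 46 deg clockwise seen from above.
- far_corner (a point): On the lantern base: the corner opposite the dowel (plate frame x = 132, y = -102 mm), half-way up, 9 mm above its underside; axes as the base's. Its notch takes the last 16 mm of both sides, so the long side (y = -102) offers a straight face up to x = 116. Pushed there towards the base's +y, about 2 N, the base turns anticlockwise about the dowel until it meets the batten.
- jar: Amber glass glue jar with steel cap, 46 mm diameter, 55 mm high, loose, standing on the board near its corner at board x = 200, y = -240 mm (far from robot and batten). Origin: centre of its underside. Bystanders not listed: a smaller notched base and a plain unnotched plate, on the bench away from the dowel.
Not all that is in view belongs to the job. Leave any blue, green or red look-alike of the plate alone.

How it is judged (in metres and radians):
At the end, for the whole second after the job is handed in: The base lies flat and at rest on the board, its long edge within 10 degrees of the batten's direction and its notch within 15 mm of its seat at the dowel (angle between the x axis of plate and the x axis of board, either way round below 0.175 rad and horizontal distance between plate and board below 0.015 m and angle between plate's own z axis and vertical below 0.1 rad and linear speed of plate below 0.01 m/s and angular speed of plate below 0.05 rad/s); the robot touches nothing.
It fails at once if the base's notch leaves the dowel (more than 25 mm) (horizontal distance between plate and board above 0.025 m).
It fails at once if the base is lifted off the board (more than 20 mm) (z of plate in the frame of board above 0.032 m).
It fails at once if the glue jar is shifted by more than 30 mm (distance of jar from where it was at the start of the episode above 0.03 m).
It fails at once if the glue jar is tipped over (angle between jar's own z axis and vertical above 0.5 rad).
It also fails if it takes over 30 s, if anything falls off the work surface, if the arm or the gripper's body presses on something with over 40 N, if the wrist force passes 120 N, or if a joint passes its speed limit or range.

## Working session

There is one attempt and no reset: what is moved stays moved. The work goes in short steps, Python scripts to look and compute and a tool call to move; the robot and the scene stay as the last step left them, time stands still between calls to the robot, and variables do not carry over. Pictures are saved under pics/ and viewed, at most 10 in all, crops included, and the job is handed in when it is done.

Besides the shell and the picture viewer there is one more tool, called after "Emit:" as name(argument=value, ...) on one line, values as JSON. move_arm: Moves the arm, as the interface text tells. Its arguments: {"type":"object","properties":{"rows":{"type":"array","items":{"type":"object","properties":{"dx":{"type":"number"},"dy":{"type":"number"},"dz":{"type":"number"},"wx":{"type":"number"},"wy":{"type":"number"},"wz":{"type":"number"},"claw":{"type":"number"}}}},"grip_force":{"type":"number"}},"required":["rows"]}

```bash
mkdir -p pics; python3 - <<'E'
from workcell import robot, snapshot, calibration, spotter
import cv2,numpy as np
for n in ("top","scene"):
    im=snapshot(n); cv2.imwrite(f"pics/{n}0.png",im[:,:,::-1])
    c=calibration(n); print(n,c)
    for q in ("board","plate","far_corner","jar"):
        print(q,[(np.round(d["point"]),round(d["confidence"],2)) for d in spotter.landmark_of(q,n)])
s=robot.sense(); print(s["time_s"],s["ee_pos"],s["tcp_rot"],s["width"])
E
```

```text
top {'vfov': 42.99951115957501, 'cx': 257.68090987121747, 'cy': 195.10309838614214, 'position': array([ 400.4118125 ,  -16.95341618, 1527.52558874]), 'rotation': array([-2.21082593,  2.158196  , -0.09990127])}
board [(array([533., 104.,   2.]), 0.77), (array([ 679., -106.,   10.]), 0.34)]
plate [(array([249., 257.,   2.]), 0.78), (array([ 691., -262.,   -3.]), 0.77), (array([533., 109.,  12.]), 0.68), (array([ 485., -308.,    0.]), 0.58)]
far_corner [(array([340., 114.,  10.]), 0.88), (array([ 530., -313.,    8.]), 0.88), (array([596., -48.,  21.]), 0.87), (array([ 352., -210.,    6.]), 0.68)]
jar [(array([ 679., -109.,   14.]), 0.58)]
scene {'vfov': 53.92869580939085, 'cx': 254.54173266976517, 'cy': 188.59668847101773, 'position': array([987.71844037, 397.97783643, 881.22514587]), 'rotation': array([-1.1191786 , -2.5103137 ,  0.85922179])}
board [(array([534., 111.,   0.]), 0.75)]
plate [(array([251., 257.,   0.]), 0.96), (array([ 689., -259.,   -3.]), 0.79), (array([ 490., -313.,   -2.]), 0.74), (array([537., 114.,   9.]), 0.59)]
far_corner [(array([597., -45.,  23.]), 0.97), (array([341., 117.,   7.]), 0.72), (array([ 349., -211.,   11.]), 0.6), (array([ 534., -311.,    6.]), 0.56)]
jar [(array([ 680., -110.,   10.]), 0.85)]
0.5 [ 161.79120092 -603.68138085  210.07879843] [-3.11470371e+00 -4.09988089e-01 -6.88982440e-05] 85.10031078433188
```

View pics/top0.png

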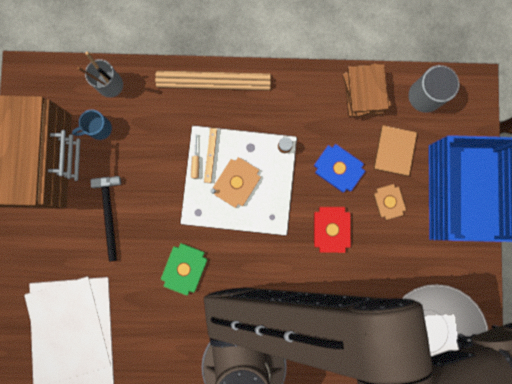

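View pics/scene0.png

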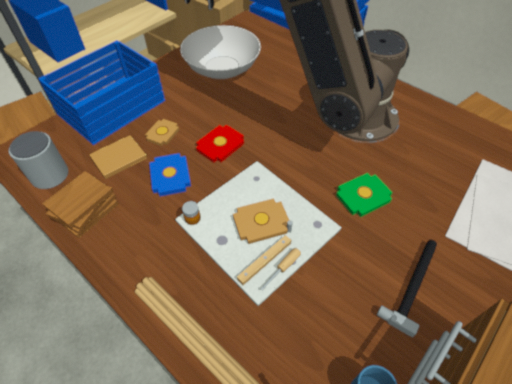

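The top view shows the dowel near (215,190), the brown plate around (237,182) at the dowel, the batten from (212,130) to (208,183) and the jar at (287,144). The coloured plates lie elsewhere. Next I'll get the yaws of the board and plate.

```bash
cat > h.py <<'E'
from workcell import robot, snapshot, calibration, spotter
import cv2,numpy as np
from scipy.spatial.transform import Rotation as R
def back(px,z,n="top"):
    c=calibration(n); f=192/np.tan(np.radians(c["vfov"]/2))
    Rm=R.from_rotvec(c["rotation"]).as_matrix()
    out=[]
    for u,v in px:
        d=Rm@np.array([(u-c["cx"])/f,(v-c["cy"])/f,1]); p=c["position"]
        out.append(p+d*(z-p[2])/d[2])
    return np.array(out)
def rect(mask,z,n="top"):
    ys,xs=np.nonzero(mask)
    return cv2.minAreaRect(back(np.c_[xs,ys],z,n)[:,:2].astype(np.float32))
E
python3 - <<'E'
from h import *
im=snapshot("top")
for d in spotter.trace("plate","top"):
    r=rect(d["mask"],30); print("plate",round(d["confidence"],2),np.round(r[0]),np.round(r[1]),round(r[2],1),np.round(cv2.boxPoints(r)).tolist())
for d in spotter.trace("board","top"):
    r=rect(d["mask"],12); print("board",round(d["confidence"],2),np.round(r[0]),np.round(r[1]),round(r[2],1),np.round(cv2.boxPoints(r)).tolist())
print(back([(286,148)],12))
crop=im[110:250,165:310]; cv2.imwrite("pics/c.png",cv2.resize(crop[:,:,::-1],None,fx=4,fy=4,interpolation=cv2.INTER_CUBIC))
print(R.from_rotvec(robot.sense()["tcp_rot"]).as_matrix().round(3))
E
```

```text
plate 0.98 [ 422. -258.] [138. 111.] 0.8 [[353.0, -204.0], [354.0, -315.0], [492.0, -313.0], [491.0, -202.0]]
plate 0.81 [291. 190.] [111. 141.] 69.8 [[206.0, 162.0], [338.0, 114.0], [376.0, 218.0], [244.0, 266.0]]
plate 0.66 [ 613. -280.] [144. 113.] 56.1 [[526.0, -308.0], [620.0, -371.0], [700.0, -252.0], [606.0, -189.0]]
plate 0.64 [561.  37.] [112. 141.] 59.5 [[471.0, 24.0], [593.0, -47.0], [650.0, 50.0], [529.0, 121.0]]
board 0.71 [570.  31.] [334. 315.] 85.2 [[399.0, -122.0], [713.0, -149.0], [741.0, 184.0], [427.0, 211.0]]
[[ 674.97974967 -116.32295078   12.        ]]
[[ 0.966  0.259  0.   ]
 [ 0.259 -0.966 -0.   ]
 [ 0.     0.    -1.   ]]
```

View pics/c.png

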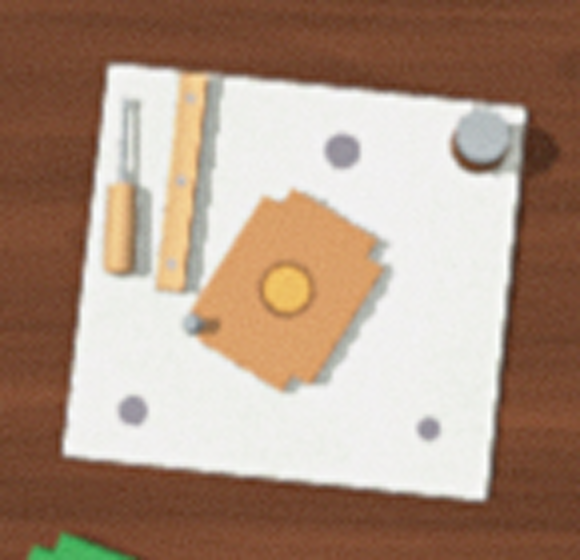

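The plate is turned about -30° in world and the board about -5°, so the swing is roughly 25°. The plate origin is near (532,108), which agrees with the landmark and rectangle fits. I'll go above the standoff point by the long side near the far corner, with the fingers shut.

Emit:
move_arm(rows=[{"dx": 0.522,"dy": -0.426,"dz": 0.06,"wz": 1.0,"claw": 0},{"dx": 0.522,"dy": -0.426,"dz": 0.06,"wz": 1.0,"claw": 0},{"dx": 0.522,"dy": -0.426,"dz": 0.06,"wz": 1.0,"claw": 0},{"dx": 0.522,"dy": -0.426,"dz": 0.06,"wz": 1.0,"claw": 0},{"dx": 0.522,"dy": -0.426,"dz": 0.06,"wz": 1.0,"claw": 0},{"dx": 0.522,"dy": -0.426,"dz": 0.06,"wz": 1.0,"claw": 0},{"dx": 0.522,"dy": -0.426,"dz": 0.06,"wz": 1.0,"claw": 0},{"dx": 0.522,"dy": -0.426,"dz": 0.06,"wz": 1.0,"claw": 0},{"dx": 0.522,"dy": -0.426,"dz": 0.06,"wz": 1.0,"claw": 0},{"dx": 0.522,"dy": -0.426,"dz": 0.06,"wz": 1.0,"claw": 0},{"dx": 0.522,"dy": -0.426,"dz": 0.06,"wz": 1.0,"claw": 0},{"dx": 0.522,"dy": -0.426,"dz": 0.06,"wz": 1.0,"claw": 0}])

```text
$.rows[0]: bad value
```

Emit:
move_arm(rows=[{"dx": 0.522,"dy": -0.426,"dz": 0.06,"wx": 0,"wy": 0,"wz": 1.0,"claw": 0},{"dx": 0.522,"dy": -0.426,"dz": 0.06,"wx": 0,"wy": 0,"wz": 1.0,"claw": 0},{"dx": 0.522,"dy": -0.426,"dz": 0.06,"wx": 0,"wy": 0,"wz": 1.0,"claw": 0},{"dx": 0.522,"dy": -0.426,"dz": 0.06,"wx": 0,"wy": 0,"wz": 1.0,"claw": 0},{"dx": 0.522,"dy": -0.426,"dz": 0.06,"wx": 0,"wy": 0,"wz": 1.0,"claw": 0},{"dx": 0.522,"dy": -0.426,"dz": 0.06,"wx": 0,"wy": 0,"wz": 1.0,"claw": 0},{"dx": 0.522,"dy": -0.426,"dz": 0.06,"wx": 0,"wy": 0,"wz": 1.0,"claw": 0},{"dx": 0.522,"dy": -0.426,"dz": 0.06,"wx": 0,"wy": 0,"wz": 1.0,"claw": 0},{"dx": 0.522,"dy": -0.426,"dz": 0.06,"wx": 0,"wy": 0,"wz": 1.0,"claw": 0},{"dx": 0.522,"dy": -0.426,"dz": 0.06,"wx": 0,"wy": 0,"wz": 1.0,"claw": 0},{"dx": 0.522,"dy": -0.426,"dz": 0.06,"wx": 0,"wy": 0,"wz": 1.0,"claw": 0},{"dx": 0.522,"dy": -0.426,"dz": 0.06,"wx": 0,"wy": 0,"wz": 1.0,"claw": 0}])

```text
time_s: 1.85
ee_pos: [508.6, -122.3, 157.5]
tcp_rot: [3.034, -0.813, 0.001]
wrist_force: [0.2, -1.4, 0.3]
width: 0.3
grasp_force: 0.0
```

Emit:
move_arm(rows=[{"dx": 0.008,"dy": -0.075,"dz": 0.05,"wx": 0,"wy": 0,"wz": 0,"claw": 0},{"dx": 0.008,"dy": -0.075,"dz": 0.09,"wx": 0,"wy": 0,"wz": 0,"claw": 0},{"dx": 0.008,"dy": -0.075,"dz": 0.09,"wx": 0,"wy": 0,"wz": 0,"claw": 0},{"dx": 0.008,"dy": -0.075,"dz": 0.09,"wx": 0,"wy": 0,"wz": 0,"claw": 0},{"dx": 0.008,"dy": -0.075,"dz": 0.09,"wx": 0,"wy": 0,"wz": 0,"claw": 0}])

```text
time_s: 2.35
ee_pos: [552.0, -63.4, 67.9]
tcp_rot: [3.035, -0.813, -0.0]
wrist_force: [0.3, 0.2, 0.0]
width: -0.0
grasp_force: 0.0
```

```bash
python3 - <<'E'
from h import *
s=robot.sense(); p=s["ee_pos"]; M=R.from_rotvec(s["tcp_rot"]).as_matrix(); print(p.round(1),M.round(3).tolist())
im=snapshot("wrist"); cv2.imwrite("pics/w1.png",im[:,:,::-1]); print(calibration("wrist"))
t=np.radians(-30.2); P=R.from_euler("z",t).as_matrix()
print("tcp in plate frame",(P.T@(p-[532,108.5,12])).round(1))
for q in ("far_corner","plate"):print([(np.round(d["point"]),round(d["confidence"],2)) for d in spotter.landmark_of(q,"wrist")])
E
```

```text
[552.  -63.4  67.9] [[0.866, -0.5, -0.0], [-0.5, -0.866, -0.0], [0.0, 0.0, -1.0]]
{'vfov': 64.68691762078996, 'cx': 253.66363808685006, 'cy': 188.48686127189538, 'tool_from_camera': array([[ 1.32472558e-04, -9.47449776e-01, -3.19904524e-01,
         8.30597848e+01],
       [ 9.99999857e-01,  2.90985344e-04, -4.47700638e-04,
         9.91123322e-01],
       [ 5.17261397e-04, -3.19904419e-01,  9.47449680e-01,
        -1.63661194e+02],
       [ 0.00000000e+00,  0.00000000e+00,  0.00000000e+00,
         1.00000000e+00]])}
tcp in plate frame [ 103.8 -138.5   55.9]
[(array([ 353., -211.,   10.]), 0.69)]
[(array([533., 103.,  14.]), 0.84)]
```

View pics/w1.png

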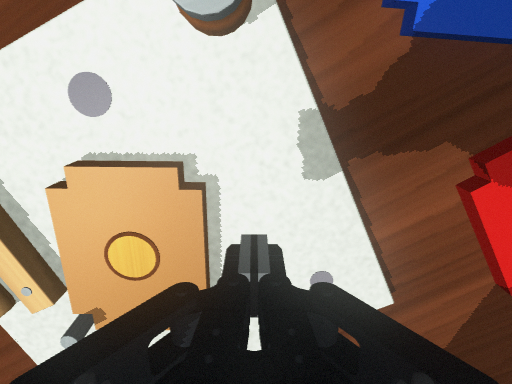

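The fingers sit about 20 mm clear of the plate's long side, which shows at col 208 and runs parallel to the tool x axis. The far notch is at (180,185). I'll lower and push along the arc for the first 18°.

Emit:
move_arm(rows=[{"dx": 0,"dy": 0,"dz": 0.049,"wx": 0,"wy": 0,"wz": 0,"claw": 0},{"dx": 0,"dy": 0,"dz": 0.049,"wx": 0,"wy": 0,"wz": 0,"claw": 0},{"dx": 0.002,"dy": -0.012,"dz": 0.049,"wx": 0,"wy": 0,"wz": 0,"claw": 0},{"dx": 0.002,"dy": -0.021,"dz": 0.049,"wx": 0,"wy": 0,"wz": 0,"claw": 0},{"dx": 0.008,"dy": -0.028,"dz": 0.049,"wx": 0,"wy": 0,"wz": -0.067,"claw": 0},{"dx": 0.013,"dy": -0.034,"dz": 0.049,"wx": 0,"wy": 0,"wz": -0.133,"claw": 0},{"dx": 0.018,"dy": -0.04,"dz": 0.049,"wx": 0,"wy": 0,"wz": -0.2,"claw": 0},{"dx": 0.022,"dy": -0.046,"dz": 0.049,"wx": 0,"wy": 0,"wz": -0.267,"claw": 0},{"dx": 0.026,"dy": -0.053,"dz": 0.049,"wx": 0,"wy": 0,"wz": -0.333,"claw": 0},{"dx": 0.03,"dy": -0.06,"dz": 0.049,"wx": 0,"wy": 0,"wz": -0.4,"claw": 0},{"dx": 0.03,"dy": -0.06,"dz": 0.049,"wx": 0,"wy": 0,"wz": -0.4,"claw": 0}])

```text
time_s: 3.6
ee_pos: [609.6, -25.3, 20.5]
tcp_rot: [3.124, -0.325, 0.005]
wrist_force: [0.2, -0.4, 0.9]
width: 0.1
grasp_force: 0.0
```

```bash
cat > look.py <<'E'
from h import *
import sys
s=robot.sense(); p=s["ee_pos"]; M=R.from_rotvec(s["tcp_rot"]).as_matrix(); print(p.round(1),"tool x yaw",np.degrees(np.arctan2(M[1,0],M[0,0])).round(1))
im=snapshot("wrist"); cv2.imwrite(f"pics/{sys.argv[1]}.png",im[:,:,::-1])
for n in ("wrist","scene"):
    if n!="wrist": snapshot(n)
    for q in ("far_corner","plate","board","jar"):print(n,q,[(np.round(d["point"]),round(d["confidence"],2)) for d in spotter.landmark_of(q,n)])
E
python3 look.py w2
```

```text
[609.6 -25.3  20.5] tool x yaw -11.9
wrist far_corner []
wrist plate []
wrist board []
wrist jar [(array([ 679., -108.,   12.]), 0.7)]
scene far_corner [(array([344., 116.,   7.]), 0.95), (array([595., -44.,  21.]), 0.77)]
scene plate [(array([251., 258.,   2.]), 0.78), (array([ 690., -260.,    1.]), 0.67), (array([535., 112.,  10.]), 0.63), (array([ 490., -310.,   -3.]), 0.62)]
scene board [(array([534., 104.,   2.]), 0.95)]
scene jar [(array([ 681., -112.,   12.]), 0.87)]
```

View pics/w2.png

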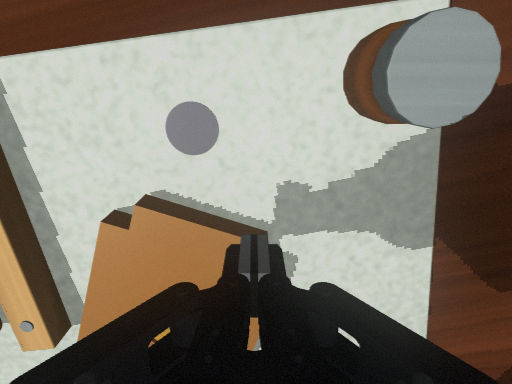

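The wrist view shows the plate's edge tilted against the tool. The plate may not have followed, so I'll check from the scene camera.

```bash
python3 - <<'E'
from h import *
im=snapshot("scene")[140:320,160:360]; cv2.imwrite("pics/s2.png",cv2.resize(im[:,:,::-1],None,fx=3.3,fy=3.3,interpolation=cv2.INTER_CUBIC))
for d in spotter.trace("plate","scene"):
    r=rect(d["mask"],26,"scene"); print(round(d["confidence"],2),np.round(r[0]),np.round(r[1]),round(r[2],1),np.round(cv2.boxPoints(r)).tolist())
E
```

```text
0.78 [304. 196.] [114. 148.] 70.1 [[215.0, 167.0], [354.0, 117.0], [393.0, 224.0], [254.0, 275.0]]
0.65 [564.  38.] [120. 142.] 59.5 [[473.0, 22.0], [595.0, -50.0], [656.0, 54.0], [534.0, 126.0]]
0.61 [ 623. -272.] [153. 110.] 56.3 [[535.0, -306.0], [626.0, -366.0], [711.0, -239.0], [620.0, -178.0]]
```

View pics/s2.png

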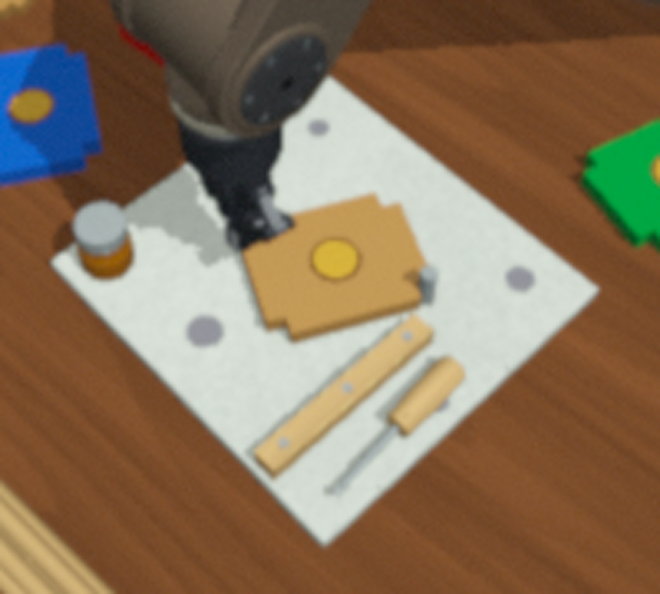

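The plate hasn't moved. The fingertips are thinner than I assumed, so contact came late and they slid off through the notch. I'll lift, go back and start farther inboard.

Emit:
move_arm(rows=[{"dx": 0,"dy": 0,"dz": -0.045,"wx": 0,"wy": 0,"wz": 0,"claw": 0},{"dx": 0,"dy": 0,"dz": -0.045,"wx": 0,"wy": 0,"wz": 0,"claw": 0},{"dx": -0.054,"dy": 0.039,"dz": -0.045,"wx": 0,"wy": 0,"wz": 0.41,"claw": 0},{"dx": -0.054,"dy": 0.039,"dz": -0.045,"wx": 0,"wy": 0,"wz": 0.41,"claw": 0},{"dx": -0.054,"dy": 0.039,"dz": -0.045,"wx": 0,"wy": 0,"wz": 0.41,"claw": 0},{"dx": -0.054,"dy": 0.039,"dz": -0.045,"wx": 0,"wy": 0,"wz": 0.41,"claw": 0},{"dx": -0.054,"dy": 0.039,"dz": 0.002,"wx": 0,"wy": 0,"wz": 0.41,"claw": 0},{"dx": -0.054,"dy": 0.039,"dz": 0.002,"wx": 0,"wy": 0,"wz": 0.41,"claw": 0},{"dx": -0.054,"dy": 0.039,"dz": 0.002,"wx": 0,"wy": 0,"wz": 0.41,"claw": 0}])

```text
time_s: 5.1
ee_pos: [547.3, -52.8, 16.2]
tcp_rot: [3.032, -0.822, -0.003]
wrist_force: [-1.4, -0.1, 0.0]
width: 0.0
grasp_force: 0.0
```

```bash
python3 look.py w3
```

```text
[547.3 -52.8  16.2] tool x yaw -30.3
wrist far_corner []
wrist plate [(array([530., 105.,  13.]), 0.85)]
wrist board []
wrist jar []
scene far_corner [(array([ 536., -312.,    8.]), 0.9), (array([342., 114.,   8.]), 0.85), (array([598., -45.,  23.]), 0.82)]
scene plate [(array([ 486., -310.,   -4.]), 0.89), (array([251., 255.,   3.]), 0.88), (array([535., 111.,   9.]), 0.66), (array([ 692., -260.,    0.]), 0.56)]
scene board [(array([534., 108.,   2.]), 0.71)]
scene jar [(array([ 681., -110.,   11.]), 0.89)]
```

View pics/w3.png

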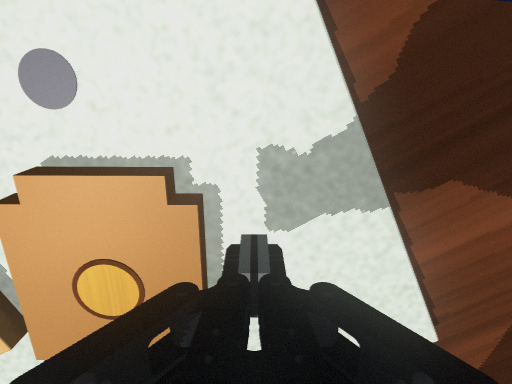

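The notch edge at (204,205) works out to 23 mm ahead of the TCP, and the face is about 25 mm to the side. That puts the TCP at plate x of about 93. I'll push along the arc again from here.

Emit:
move_arm(rows=[{"dx": 0.001,"dy": -0.01,"dz": -0.002,"wx": 0,"wy": 0,"wz": 0,"claw": 0},{"dx": 0.0025,"dy": -0.019,"dz": -0.002,"wx": 0,"wy": 0,"wz": 0,"claw": 0},{"dx": 0.008,"dy": -0.026,"dz": -0.002,"wx": 0,"wy": 0,"wz": -0.067,"claw": 0},{"dx": 0.013,"dy": -0.031,"dz": -0.002,"wx": 0,"wy": 0,"wz": -0.133,"claw": 0},{"dx": 0.017,"dy": -0.037,"dz": -0.002,"wx": 0,"wy": 0,"wz": -0.2,"claw": 0},{"dx": 0.022,"dy": -0.043,"dz": -0.002,"wx": 0,"wy": 0,"wz": -0.267,"claw": 0},{"dx": 0.022,"dy": -0.043,"dz": -0.002,"wx": 0,"wy": 0,"wz": -0.267,"claw": 0}])

```text
time_s: 6.3
ee_pos: [588.9, -26.4, 18.4]
tcp_rot: [3.101, -0.501, 0.001]
wrist_force: [-0.7, 1.2, -0.4]
width: -0.2
grasp_force: 0.0
```

```bash
python3 look.py w4
```

```text
[588.9 -26.4  18.4] tool x yaw -18.3
wrist far_corner []
wrist plate [(array([532., 110.,  12.]), 0.89)]
wrist board []
wrist jar [(array([ 678., -110.,   12.]), 0.74)]
scene far_corner [(array([ 532., -312.,   10.]), 0.94), (array([343., 116.,  10.]), 0.76), (array([598., -44.,  23.]), 0.68)]
scene plate [(array([251., 258.,   1.]), 0.94), (array([536., 110.,   8.]), 0.91), (array([ 693., -258.,   -2.]), 0.7), (array([ 488., -311.,   -2.]), 0.53)]
scene board [(array([536., 108.,  -2.]), 0.62)]
scene jar [(array([ 678., -109.,   10.]), 0.64)]
```

View pics/w4.png

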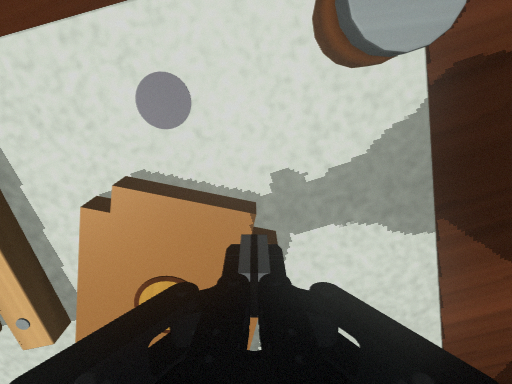

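The plate still shows its old angle while the tips seem to overlap it. I'll check the true tip height with the scene and top cameras by overlaying the projected TCP.

```bash
cat >> h.py <<'E'
def proj(P,n):
    c=calibration(n); f=192/np.tan(np.radians(c["vfov"]/2))
    q=R.from_rotvec(c["rotation"]).as_matrix().T@(np.array(P,float)-c["position"])
    return np.array([c["cx"]+f*q[0]/q[2],c["cy"]+f*q[1]/q[2]])
E
python3 - <<'E'
from h import *
p=robot.sense()["ee_pos"]; out=[]
for n in("scene","top"):
    im=snapshot(n)[:,:,::-1].copy(); u=proj(p,n); print(n,u.round(1),proj(p+[0,0,30],n).round(1))
    a,b=(u-[25,25]).astype(int); s=8
    k=cv2.resize(im[b:b+50,a:a+50],None,fx=s,fy=s,interpolation=cv2.INTER_CUBIC)
    for dz,col in((0,(0,0,255)),(14,(255,0,255)),(30,(255,255,0))):
        v=(proj(p+[0,0,dz],n)-[a,b]+.5)*s; cv2.circle(k,tuple(int(x) for x in v),4,col,1)
    out.append(k)
cv2.imwrite("pics/cmp.png",np.hstack(out))
E
```

```text
scene [237.6 213.3] [237.2 207. ]
top [257.1 174.6] [257.2 173.4]
```

View pics/cmp.png

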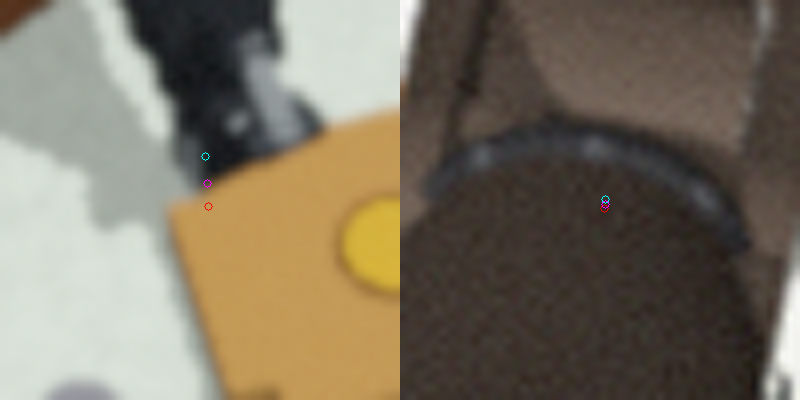

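```bash
python3 - <<'E'
from h import *
s=robot.sense();p=s["ee_pos"];print(p.round(1),s["wrist_force"].round(2))
u=proj(p,"scene");a,b=(u-[25,25]).astype(int)
c=calibration("wrist");T=np.eye(4);T[:3,:3]=R.from_rotvec(s["tcp_rot"]).as_matrix();T[:3,3]=p
W=T@c["tool_from_camera"];f=192/np.tan(np.radians(c["vfov"]/2))
def pw(P):
    q=W[:3,:3].T@(P-W[:3,3]);return np.round([c["cx"]+f*q[0]/q[2],c["cy"]+f*q[1]/q[2]])
for yaw in(-30.3,-27,-24,-18.3):
    M=R.from_euler("z",yaw,degrees=True).as_matrix()
    print(yaw,"tcp in plate",(M.T@(p-[532,108.5,12])).round(1))
    for q in((132,-8),(132,-86),(116,-86),(116,-102),(60,-102)):
        P=M@np.array([*q,18])+[532,108.5,12]
        print(q,"scene crop",((proj(P,"scene")-[a,b]+.5)*8).round(),"wrist",pw(P))
E
```

```text
[587.7 -27.3  18.5] [-0.19  0.11 -0.49]
-30.3 tcp in plate [116.6 -89.1   6.5]
(132, -8) scene crop [232. 396.] wrist [108. 188.]
(132, -86) scene crop [167. 206.] wrist [252. 216.]
(116, -86) scene crop [212. 194.] wrist [246. 241.]
(116, -102) scene crop [199. 157.] wrist [274. 247.]
(60, -102) scene crop [354. 117.] wrist [254. 324.]
-27 tcp in plate [111.3 -95.7   6.5]
(132, -8) scene crop [237. 416.] wrist [ 93. 185.]
(132, -86) scene crop [159. 228.] wrist [240. 205.]
(116, -86) scene crop [204. 213.] wrist [236. 232.]
(116, -102) scene crop [188. 177.] wrist [264. 236.]
(60, -102) scene crop [341. 129.] wrist [250. 316.]
-24 tcp in plate [ 106.2 -101.4    6.5]
(132, -8) scene crop [244. 434.] wrist [ 80. 183.]
(132, -86) scene crop [154. 248.] wrist [228. 196.]
(116, -86) scene crop [198. 232.] wrist [226. 223.]
(116, -102) scene crop [180. 196.] wrist [255. 226.]
(60, -102) scene crop [331. 141.] wrist [246. 309.]
-18.3 tcp in plate [  95.6 -111.4    6.5]
(132, -8) scene crop [260. 467.] wrist [ 54. 180.]
(132, -86) scene crop [147. 287.] wrist [203. 180.]
(116, -86) scene crop [189. 267.] wrist [205. 208.]
(116, -102) scene crop [167. 232.] wrist [234. 208.]
(60, -102) scene crop [312. 164.] wrist [236. 294.]
```

The plate is unmoved, though the path I drove crosses its material. The tips probably ride over the top, so the reported z would not be the true height. I'll go back to the standoff and feel for the board surface.

Emit:
move_arm(rows=[{"dx": 0,"dy": 0,"dz": -0.03,"wx": 0,"wy": 0,"wz": 0,"claw": 0},{"dx": -0.031,"dy": 0.036,"dz": -0.03,"wx": 0,"wy": 0,"wz": 0.267,"claw": 0},{"dx": -0.031,"dy": 0.036,"dz": -0.03,"wx": 0,"wy": 0,"wz": 0.267,"claw": 0},{"dx": -0.031,"dy": 0.036,"dz": -0.03,"wx": 0,"wy": 0,"wz": 0.267,"claw": 0},{"dx": -0.031,"dy": 0.036,"dz": 0,"wx": 0,"wy": 0,"wz": 0.267,"claw": 0},{"dx": -0.031,"dy": 0.036,"dz": 0.002,"wx": 0,"wy": 0,"wz": 0.267,"claw": 0},{"dx": -0.031,"dy": 0.036,"dz": 0.004,"wx": 0,"wy": 0,"wz": 0.267,"claw": 0},{"dx": -0.031,"dy": 0.036,"dz": 0.005,"wx": 0,"wy": 0,"wz": 0.267,"claw": 0}])

```text
time_s: 7.7
ee_pos: [547.4, -51.5, 13.8]
tcp_rot: [3.032, -0.823, 0.001]
wrist_force: [0.0, -0.4, -0.1]
width: -0.1
grasp_force: 0.0
```

```bash
python3 - <<'E'
from h import *
im=snapshot("scene"); cv2.imwrite("pics/sc5.png",im[:,:,::-1]); im=snapshot("wrist"); cv2.imwrite("pics/w5.png",im[:,:,::-1])
for i in range(3):
    s=robot.sense();p=s["ee_pos"]; print(p.round(1),s["wrist_force"].round(2)); snapshot("top")
for P in [p,p+[0,0,12],p+[0,0,25]]:
    u=proj(P,"scene"); print(u.round(1), "profile")
u=proj(p,"scene").astype(int)
print(cv2.cvtColor(im,cv2.COLOR_RGB2GRAY)[225:240,230:280:4])
sc=cv2.imread("pics/sc5.png",0); print(u); print(sc[u[1]-14:u[1]+8,u[0]-10:u[0]+12])
E
```

```text
[547.4 -51.5  14. ] [0.39 0.62 0.35]
[547.3 -51.5  14. ] [0.14 0.04 0.43]
[547.3 -51.6  14. ] [-0.28 -0.64 -0.18]
[241.3 200.6] profile
[241.2 198.1] profile
[241.  195.3] profile
[[228 228 229 228 228 228 224 221 220 155 156 166 168]
 [227 227 229 229 229 228 227 224 221 152 157 161 166]
 [228 227 228 228 229 229 226 225 223 151 159 165 167]
 [228 227 228 228 229 227 226 227 224 156 159 163 166]
 [228 228 229 229 228 230 228 228 227 156 158 167 166]
 [228 230 228 230 227 228 228 226 227 171 159 168 165]
 [228 227 227 227 227 228 229 228 227 173 159 169 168]
 [229 227 227 224 225 226 225 227 226 225 158 169 168]
 [229 226 228 227 224 226 225 226 227 226 219 168 230]
 [227 228 227 146 143 143 121 147 149 146 227 165 226]
 [227 225 228  79  78  72  51  76  82  83 226 228 227]
 [228 224 229  83  83  71  50  77  81  84 226 228 227]
 [226 225 229  81  79  73  50  79  80  79 224 228 226]
 [227 223 228  81  80  69  49  82  79  82 227 226 226]
 [226 224 228  78  78  71  48  81  78  81 228 224 224]]
[241 200]
[[176 201 211 211 192 138  66  31  34  28  29  39  85 138 154 160 176 194
  206 215 
[... 1262 characters left out ...]
5 219 218 218 220 219 220 220
  219 218 218 216]
 [166 166 172 186 204 208 207 210 213 216 219 220 218 219 218 218 218 219
  220 219 217 216]
 [171 178 188 206 216 217 216 215 217 219 221 221 220 220 218 218 217 219
  219 218 214 213]
 [187 203 210 215 218 218 217 216 217 219 221 222 221 220 219 217 216 214
  213 210 204 197]
 [212 217 218 217 218 218 218 217 217 218 219 219 218 216 215 211 204 198
  190 185 177 172]
 [219 219 219 218 218 218 216 218 218 215 215 212 206 199 195 187 178 172
  166 163 160 159]
 [219 218 218 219 219 216 214 212 210 200 194 185 178 172 171 162 160 160
  158 158 159 158]
 [219 218 218 217 213 205 196 186 182 175 170 162 160 160 158 158 157 157
  157 158 157 159]]
```

In the scene image the finger tip ends about 3.5 px above the projected TCP, so it sits roughly 15 mm higher than reported. I'll probe downward in small steps.

Emit:
move_arm(rows=[{"dx": 0,"dy": 0,"dz": 0.001,"wx": 0,"wy": 0,"wz": 0,"claw": 0},{"dx": 0,"dy": 0,"dz": 0.002,"wx": 0,"wy": 0,"wz": 0,"claw": 0},{"dx": 0,"dy": 0,"dz": 0.003,"wx": 0,"wy": 0,"wz": 0,"claw": 0},{"dx": 0,"dy": 0,"dz": 0.003,"wx": 0,"wy": 0,"wz": 0,"claw": 0}])

```text
time_s: 8.35
ee_pos: [546.9, -51.6, 10.3]
tcp_rot: [3.031, -0.825, -0.0]
wrist_force: [-0.2, -1.1, 0.6]
width: -0.2
grasp_force: 0.0
```

Emit:
move_arm(rows=[{"dx": 0,"dy": 0,"dz": 0.001,"wx": 0,"wy": 0,"wz": 0,"claw": 0},{"dx": 0,"dy": 0,"dz": 0.002,"wx": 0,"wy": 0,"wz": 0,"claw": 0},{"dx": 0,"dy": 0,"dz": 0.003,"wx": 0,"wy": 0,"wz": 0,"claw": 0},{"dx": 0,"dy": 0,"dz": 0.004,"wx": 0,"wy": 0,"wz": 0,"claw": 0},{"dx": 0,"dy": 0,"dz": 0.004,"wx": 0,"wy": 0,"wz": 0,"claw": 0}])

```text
time_s: 8.85
ee_pos: [546.9, -51.6, 6.3]
tcp_rot: [3.031, -0.825, -0.0]
wrist_force: [-0.7, 0.3, 0.1]
width: 0.0
grasp_force: 0.0
```

```bash
python3 - <<'E'
from h import *
im=snapshot("scene")
s=robot.sense();p=s["ee_pos"]; print(p.round(1),s["wrist_force"].round(2))
u=proj(p,"scene"); print(u); u=u.astype(int)
print(cv2.cvtColor(im,cv2.COLOR_RGB2GRAY)[u[1]-10:u[1]+6,u[0]-6:u[0]+8])
E
```

```text
[546.9 -51.6   6.4] [ 0.29 -0.2   0.25]
[241.44687495 202.08243895]
[[165 159 121  70  37  50  77  87  70  86 128 141 139 124]
 [166 157 124  84  49  37  46  56  64  79 112 133 141 139]
 [166 157 129  93  57  32  34  46  66  81 106 125 126 120]
 [165 157 131  95  69  38  26  41  56  67  89 110 125 137]
 [164 158 139 101  78  48  24  30  41  51  90 138 170 196]
 [164 163 150 116  92  60  32  29  37  55 122 183 205 215]
 [165 164 159 136 106  68  42  59  76 101 158 205 217 218]
 [165 165 163 149 122 101 106 133 153 170 200 217 220 220]
 [167 167 166 161 152 159 176 197 205 208 216 221 220 221]
 [169 171 178 180 183 201 211 217 218 218 219 219 219 220]
 [180 188 201 206 210 217 221 221 221 219 218 218 218 220]
 [204 210 215 216 218 220 222 222 222 221 220 218 217 214]
 [215 217 218 217 218 219 221 221 219 216 215 211 205 198]
 [219 218 218 219 219 215 215 213 206 200 195 186 179 172]
 [220 217 215 213 211 201 195 187 180 173 171 165 161 160]
 [214 205 197 186 182 174 170 165 160 159 159 157 158 158]]
```

No board contact at a reported z of 6.4, and the scene shows the tip near a true height of 20 mm. That is mid-thickness of the plate, so I'll push here, a touch lower and farther inboard.

Emit:
move_arm(rows=[{"dx": -0.002,"dy": -0.012,"dz": 0.002,"wx": 0,"wy": 0,"wz": 0,"claw": 0},{"dx": -0.001,"dy": -0.021,"dz": 0.002,"wx": 0,"wy": 0,"wz": 0,"claw": 0},{"dx": 0.005,"dy": -0.028,"dz": 0.002,"wx": 0,"wy": 0,"wz": -0.067,"claw": 0},{"dx": 0.01,"dy": -0.033,"dz": 0.002,"wx": 0,"wy": 0,"wz": -0.133,"claw": 0},{"dx": 0.01,"dy": -0.033,"dz": 0.002,"wx": 0,"wy": 0,"wz": -0.133,"claw": 0}])

```text
time_s: 9.4
ee_pos: [573.3, -27.3, 4.4]
tcp_rot: [3.071, -0.663, 0.001]
wrist_force: [-0.1, 0.5, -0.2]
width: 0.2
grasp_force: 0.0
```

```bash
cat > fit.py <<'E'
from h import *
# plate in wrist view by colour: print landmark origin, and scene trace rectangle
def look():
    s=robot.sense();p=s["ee_pos"]; print(p.round(1),s["wrist_force"].round(2),s["time_s"])
    snapshot("scene")
    for d in spotter.trace("plate","scene"):
        r=rect(d["mask"],26,"scene")
        if abs(r[0][0]-570)<60 and abs(r[0][1]-40)<60: print(np.round(r[0]),np.round(r[1]),round(r[2],1),"d from start 59.5")
    for q in("plate","far_corner","jar"):
        print(q,[d["point"].round() if hasattr(d["point"],"round") else np.round(d["point"]) for d in spotter.landmark_of(q,"scene") if np.hypot(d["point"][0]-590,d["point"][1]-10)<180])
look()
E
python3 fit.py
```

```text
[573.3 -27.3   4.4] [-0.13  0.5  -0.15] 9.4
[571.  43.] [121. 144.] 66.6 d from start 59.5
plate [array([533., 114.,   5.]), array([537., 108.,  -0.])]
far_corner [array([618., -37.,  23.])]
jar [array([ 682., -108.,   14.]), array([536., 113.,   9.])]
```

The plate now turns (about 7° so far) and the notch is still at the dowel. Continuing along the arc.

Emit:
move_arm(rows=[{"dx": 0.005,"dy": -0.005,"dz": 0,"wx": 0,"wy": 0,"wz": -0.067,"claw": 0},{"dx": 0.01,"dy": -0.01,"dz": 0,"wx": 0,"wy": 0,"wz": -0.133,"claw": 0},{"dx": 0.0145,"dy": -0.0155,"dz": 0,"wx": 0,"wy": 0,"wz": -0.2,"claw": 0},{"dx": 0.0185,"dy": -0.021,"dz": 0,"wx": 0,"wy": 0,"wz": -0.267,"claw": 0},{"dx": 0.0225,"dy": -0.027,"dz": 0,"wx": 0,"wy": 0,"wz": -0.333,"claw": 0},{"dx": 0.0225,"dy": -0.027,"dz": 0,"wx": 0,"wy": 0,"wz": -0.333,"claw": 0}])

```text
time_s: 10.25
ee_pos: [604.4, -12.9, 4.5]
tcp_rot: [3.131, -0.259, 0.001]
wrist_force: [-0.0, 0.8, 0.5]
width: 0.3
grasp_force: 0.0
```

```bash
python3 fit.py
```

```text
[604.4 -12.9   4.5] [-0.03  0.8   0.54] 10.25
[586.  54.] [119. 148.] 81.1 d from start 59.5
plate [array([535., 112.,  11.])]
far_corner [array([647., -12.,  23.])]
jar [array([ 682., -109.,   11.])]
```

About 4° remain. I'll finish gently and watch the force.

Emit:
move_arm(rows=[{"dx": 0.0025,"dy": -0.003,"dz": 0,"wx": 0,"wy": 0,"wz": -0.04,"claw": 0},{"dx": 0.005,"dy": -0.0065,"dz": 0,"wx": 0,"wy": 0,"wz": -0.085,"claw": 0},{"dx": 0.005,"dy": -0.0065,"dz": 0,"wx": 0,"wy": 0,"wz": -0.085,"claw": 0}])

```text
time_s: 10.8
ee_pos: [610.5, -7.1, 4.5]
tcp_rot: [3.138, -0.152, 0.001]
wrist_force: [0.5, -0.8, -0.7]
width: -0.0
grasp_force: 0.0
```

```bash
python3 fit.py
```

```text
[610.5  -7.1   4.5] [ 0.46 -0.79 -0.67] 10.8
[590.  58.] [116. 146.] 84.2 d from start 59.5
plate [array([536., 111.,  10.])]
far_corner [array([657.,  -4.,  20.])]
jar [array([ 684., -110.,   12.])]
```

The plate is at about -6° against the board's -5°, so it lies along the batten. Backing away and lifting.

Emit:
move_arm(rows=[{"dx": -0.005,"dy": 0.015,"dz": 0,"wx": 0,"wy": 0,"wz": 0,"claw": 0},{"dx": -0.01,"dy": 0.035,"dz": 0,"wx": 0,"wy": 0,"wz": 0,"claw": 0},{"dx": -0.01,"dy": 0.035,"dz": -0.05,"wx": 0,"wy": 0,"wz": 0,"claw": 0},{"dx": -0.01,"dy": 0.035,"dz": -0.1,"wx": 0,"wy": 0,"wz": 0,"claw": 0},{"dx": -0.01,"dy": 0.035,"dz": -0.15,"wx": 0,"wy": 0,"wz": 0,"claw": 0},{"dx": -0.01,"dy": 0.07,"dz": -0.2,"wx": 0,"wy": 0,"wz": 0,"claw": 0},{"dx": -0.01,"dy": 0.12,"dz": -0.2,"wx": 0,"wy": 0,"wz": 0,"claw": 0},{"dx": -0.01,"dy": 0.17,"dz": -0.2,"wx": 0,"wy": 0,"wz": 0,"claw": 0},{"dx": -0.01,"dy": 0.2,"dz": -0.2,"wx": 0,"wy": 0,"wz": 0,"claw": 0},{"dx": -0.01,"dy": 0.2,"dz": -0.2,"wx": 0,"wy": 0,"wz": 0,"claw": 0}])

```text
time_s: 12.05
ee_pos: [579.0, -210.1, 204.3]
tcp_rot: [3.137, -0.162, 0.0]
wrist_force: [-0.8, 1.3, 0.3]
width: 0.0
grasp_force: 0.0
```

```bash
python3 fit.py; python3 - <<'E'
from h import *
im=snapshot("scene")[140:320,160:360]; cv2.imwrite("pics/end.png",cv2.resize(im[:,:,::-1],None,fx=3.3,fy=3.3,interpolation=cv2.INTER_CUBIC))
E
```

```text
[ 579.  -210.1  204.3] [-0.78  1.26  0.26] 12.05
[591.  56.] [116. 149.] 82.9 d from start 59.5
plate [array([536., 110.,   9.])]
far_corner [array([654.,  -4.,  24.]), array([ 681., -109.,   11.])]
jar [array([ 684., -107.,   10.])]
```

View pics/end.png

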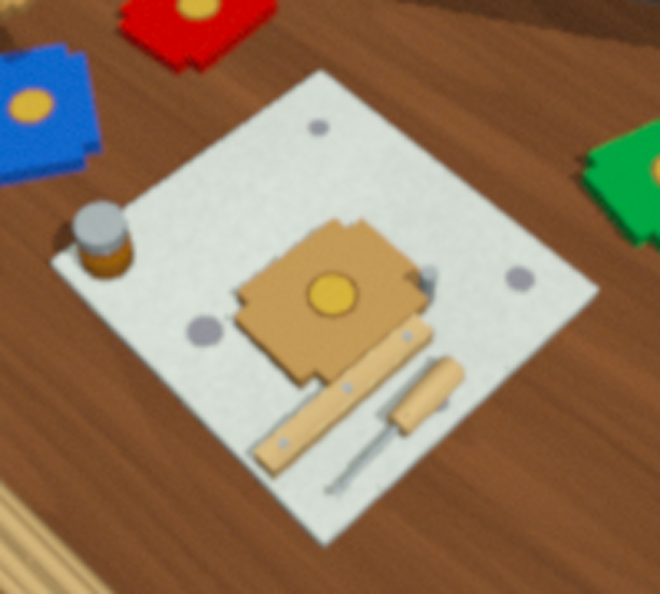

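The plate lies along the batten with its notch at the dowel (425,280), the jar is untouched at (105,240), and the arm is clear.

```bash
python3 -c "
from workcell import robot
print(robot.job_done())"
```

```text
the job is handed in; nothing more can be done
None
```

I swung the lantern base round about the dowel until its long edge lay along the batten (about 2° off by camera), with its notch still at the dowel and the jar still standing in place; the arm is clear and the job is handed in, with no verdict returned.

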